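# Load a plug hopper with hazelnuts and hold its plunger open

## Task

With the scoop, take at least two of the hazelnuts from the tray and pour them into the hopper while its plunger is shut, then lay the scoop back flat in the tray and let go of it. Then pull the hopper's spring-loaded plunger all the way up by its knob and keep holding it there, so that all the nuts in the hopper drop through the hole into the bowl below; finish while still holding the plunger up. Leave the bowl in its place under the hopper, and leave the pepper jar, lime and garlic alone.

Things in the scene. Friction and masses are not known exactly. Their poses are not given: they have to be found in the camera images.
- tray: Fixed open steel tray, 208 mm long (its x), 78 mm wide; origin at the centre of its underside, +x to its far end. Floor top z = 4 mm, flat from x = -100 to +70 mm; inside 70 mm wide. Side walls 44 mm high; front wall (x = -102 mm) a low lip, 18 mm high. Nuts start between x = +10 and +55 mm, ahead of the scoop's nose.
- tray_foot (a point): Foot of the tray's far wall, on the floor, mid-width (tray x = +70, z = 4 mm). From here the far wall slopes up and outward, 55 degrees steep, to z = 49 mm. Nuts pushed against it come into the scoop when its nose follows this wall up while it tips nose up.
- scoop: Loose scoop, 60 to 130 g, flat in the tray's front, handle out over the low lip, pointing along the tray. Origin under its pan, +x to the open nose. Pan floor 1.6 mm thick, x = -35 to +40 mm (nose edge), 62 mm wide (57 inside); side walls 34 mm high to x = -5, 22 to x = +15, none beyond; rear wall x = -34 mm. Handle along x, x = -35 to -127, 14 mm wide, z = 28 to 52 mm.
- scoop_grip (a point): Middle of the scoop's handle (scoop x = -80, z = 40 mm): pinch it here from above across its 14 mm width. Nuts roll out over the nose when the pan tips nose down 20 degrees or more; carry it nose up.
- nut1_c (a point): Centre of hazelnut 1 of 4: brown, round, 20 mm in diameter, 10 g, smooth, rolls like a ball.
- nut2_c (a point): Centre of hazelnut 2 of 4: brown, round, 20 mm in diameter, 10 g, smooth, rolls like a ball.
- nut3_c (a point): Centre of hazelnut 3 of 4: brown, round, 20 mm in diameter, 10 g, smooth, rolls like a ball.
- nut4_c (a point): Centre of hazelnut 4 of 4: brown, round, 20 mm in diameter, 10 g, smooth, rolls like a ball.
- hopper: Fixed open-topped steel hopper on a stand, 165 x 132 mm; origin at the centre of its underside, +x away from its pouring side. Front rim x = -78 mm, z = 138 mm; side rims y = +-60 mm, z = 143 mm, 116 mm apart; pour between x = -76 and 0 mm. Beyond, over the plunger, a bridge at x = 17 to 43 mm, z = 184 to 190 mm, as wide as the stand.
- outlet (a point): Centre of the 44 x 46 mm square hole in the hopper's floor (hopper x = +30, y = 0, z = 85 mm), shut by the plunger. The hopper's floor falls 22 degrees to it from z = 118 mm at the front (x = -75 mm), with 45 degree side slopes: nuts roll down to the plunger and fall through when it is up.
- plunger: The hopper's plunger: a white square plug, 41 x 43 mm, with a 12 mm rod up through the bridge to the knob, moving straight up. Origin on its axis, at the height of the hole when shut.
- knob (a point): Knob of the plunger, on top of the hopper's bridge, axis vertical: 28 mm in diameter and 36 mm tall with a 36 mm wide, 6 mm thick cap on top of that. This point is on its axis, 22 mm above its lower end, 20 mm below the cap's top; with the plunger shut it lies 24.5 mm above the bridge (z = 214.5 mm), over the hole. Pinch it below the cap.
- plunger_lift (a joint): Height of the plunger above its seat in m: 0 shut in the hole, 0.034 pulled fully up against its stop. A spring drives it down: about 7 N to start it, 13 N fully up; it shuts again when let go.
- bowl: Loose small dark speckled bowl, 98 mm wide, 49 mm high, standing on the hopper's 6 mm base plate below the hole to catch the nuts. Origin at the centre of its underside.
- pepper_jar: Bystander: pepper jar with dark lid, 44 mm wide, 96 mm tall, origin at the centre of its underside.
- lime: Bystander: green lime, 53 x 45 x 45 mm, origin at its underside.
- garlic: Bystander: garlic bulb, 58 mm, origin at its underside.

How it is judged:
By the outcome, as a careful person would: the job done as asked, in the order asked, and still so for the second after the job is handed in, while the arm keeps its last pose, push and grip.
It also fails if it takes over 58 s, if anything falls off the work surface, if the arm or the gripper's body presses on something with over 40 N, if the wrist force passes 120 N, or if a joint passes its speed limit or range.

## Robot

A 6-joint arm with a two-finger parallel gripper is mounted at the origin on a cart in front of the work surface, level with it; the furniture and walls round the work are solid. World frame = base frame: x ahead of the robot, y to its left, z up, the work surface at z = 0. Lengths are in m, angles in rad, forces in N, time in s.
With the tool pointing down it reaches from about 0.425 to 1.125 m from the base axis. Payload 14.9 kg.
Tool frame: the origin (TCP) lies between the finger pads; the fingertips stand 14 mm ahead of it and the grasp point (between the pads) lies 5 mm behind it; z points along the fingers, y is the line along which they close (so a half turn about z gives the same grasp; the last joint's range is limited). The gripper opens to 91 mm and grips with 3 to 60 N. Pads are 32 mm wide; open, the fingers measure 118 mm over their backs; the gripper's body (76 mm by 178 mm) begins 60 mm behind the grasp point.
Start: joints at [1.138, 0.379, 1.734, -0, 1.028, -0.033], TCP at [0.272, 0.645, 0.228] pointing down, gripper open.
Joint ranges: [-2.77, 2.77], [-0.74, 2.19], [0, 2.66], [-1.06, 4.2], [0.31, 2.87], [-3.08, 3.08]. Speed limits (rad/s): [1.89, 1.89, 2.39, 3.14, 3.14, 3.14].

## Interface

Orientations are given as a unit quaternion [x, y, z, w].
In Python, from station import manip gives the robot as it stands.
- The arm moves only by the tool servo_tool, never from a script. Its argument "moves" is a list that holds one entry, the list of rows, each a list of 7 numbers: the shift along the tool's x, y, z in m, then the turn, a rotation vector about the tool's x, y, z in rad, then the finger opening in m, from 0 to 0.0912. In form: [[[x, y, z, rx, ry, rz, grip], ...]]. A call has exactly 8 rows; each row is the pose to reach, as a shift and turn from the pose commanded when the call began, along the tool's axes at that moment; what a row does not reach only later rows make up. A row lasts 1/12 s, in which the tool goes at most 41.7 mm and 7.16 degrees, less where a joint would pass 70% of its speed; a pose out of reach is approached as far as the arm can. A call with a gripper value outside its range is refused whole. The fingers move at their own pace and stop on an object; "grip_force" is the grip in N (left out, the last holds). Time passes only in rows, so rows that repeat a pose let the fingers close, or fill a call up. It gives the time, the measured TCP pose, the force, the opening and the grip force at its end, in the units of the state.
- manip.get_state(): the state, without advancing time (a new reading comes with each control period).
- manip.get_image(name): name is "side" or "top" or "wrist"; returns the picture (480x640x3 uint8, red, green, blue); there is no depth.
- manip.calibration(name): a dict with "vfov" (degrees; the focal length in pixels is half the picture's height over the tangent of half this angle, whatever the lens; pixels are square), "cx", "cy" (the principal point, pixels), "xyz" and "attitude" of the camera in the world. Camera axes: x right, y up, looking along -z (the intrinsics and any distortion apply to the point x, -y, -z); pixel columns grow to the right and rows downward; lengths in m; the calibration is good to about 2 mm. A picture is of the moment at which its call begins: read the wrist's pose just before it. calibration takes no time and is no camera call; for the wrist camera it gives the pose at the moment of the call.
- manip.hand_in(): hands the job in; it is judged then, once.
Trained networks look in the newest picture that a camera, given by its name, has taken for a name from the list of things; names that differ only in an ending like _2 or _b are one class to them, and where a whole thing is asked for, a point or a joint stands for the part that bears it (a point fixed in the world has none). Each returns a list of dicts, best first, with "p" (0 to 1); they miss things now and then, are a little off and sometimes report something else, mostly with a low value. They report only what shows in the picture. A call takes as long as a camera call.
- manip.regions_of(query, camera): "mask" (480x640 bool, what is visible of it) and "rect" ([left, top, width, height] in pixels, round what is visible of it).
The state is a dict: "time": time; "joint_positions": joint angles; "joint_vel": joint speeds; "effort": joint torques, N m; "tool_pos": TCP position; "ee_rot": TCP orientation; "contact_force": force on the tool from outside, world axes, zero at the start; "wrist_torque": the same for the moment, N m; "width": finger opening in m; "finger_force": force on a finger pad.
Only numpy, scipy, OpenCV 4.12 (cv2) and the standard library are available. Lean on these libraries where they do the work, as an engineer would, in place of code of your own. Each camera call takes 0.05 s, during which the arm holds its last target. There are 200 camera calls.

## Working session

There is one attempt and no reset: what is moved stays moved. The work goes in short steps, Python scripts to look and compute and a tool call to move; the robot and the scene stay as the last step left them, time stands still between calls to the robot, and variables do not carry over. Pictures are saved under pics/ and viewed, at most 10 in all, crops included, and the job is handed in when it is done.

Besides the shell and the picture viewer there is one more tool, called after "Emit:" as name(argument=value, ...), one argument or row to a line, values as JSON. servo_tool: Moves the arm, as the interface text tells. Its arguments: {"type":"object","properties":{"moves":{"type":"array"},"grip_force":{"type":"number"}},"required":["moves"]}

```bash
ls; mkdir -p pics
python3 - <<'E'
from station import manip
import cv2
print(manip.get_state())
for n in ("side","top","wrist"):
    c=manip.calibration(n);print(n,c)
    im=manip.get_image(n);cv2.imwrite(f"pics/{n}0.png",im[:,:,::-1])
    for q in ("tray","scoop","hopper","knob","bowl","nut1_c","plunger","pepper_jar","lime","garlic"):
        for r in manip.regions_of(q,n)[:5]: print(n,q,round(r["p"],2),r["rect"])
E
```

```text
pics
{'time': 0.0, 'joint_positions': array([ 1.13771844e+00,  3.79445938e-01,  1.73476937e+00, -1.18768917e-05,
        1.02849671e+00, -3.32886398e-02]), 'joint_vel': array([ 2.44809918e-05, -5.55309426e-04,  1.63418993e-03, -3.37325990e-04,
       -1.61261706e-04, -4.80487521e-04]), 'effort': array([-1.39699870e-03, -7.63715959e+01, -4.34353137e+01,  6.49473374e-02,
        4.24424547e-02, -1.28064758e-04]), 'tool_pos': array([0.27229836, 0.64445633, 0.22726776]), 'ee_rot': array([ 1.98563014e-01,  9.80087964e-01, -5.45709825e-04, -1.24381931e-04]), 'contact_force': array([-0.02830258,  0.24646837,  0.49017415]), 'wrist_torque': array([-0.02259548, -0.02441262, -0.00470392]), 'finger_force': 0.0, 'width': 0.0914753571156207}
side {'vfov': 43.95835695527887, 'cx': 325.4494472236071, 'cy': 236.38704272010145, 'xyz': array([-0.11586777, -1.17860767,  0.79281321]), 'attitude': array([ 0.52119865, -0.14402561, -0.21951188,  0.81204872])}
side tray 0.7 [286.5, 266.0, 82.1, 43.0]
side tray 0.54 [221.8, 180.1, 63.6, 90.1]
side scoop 0.91 [265.0, 281.8, 46.7, 17.8]
side scoop 0.61 [284.0, 
[... 728 characters left out ...]
137905 , -0.69986912])}
top tray 0.56 [317.3, 186.2, 35.2, 93.2]
top tray 0.31 [153.3, 248.0, 46.5, 23.8]
top scoop 0.64 [318.0, 239.4, 34.7, 75.0]
top hopper 0.93 [140.2, 223.9, 110.1, 92.4]
top knob 0.71 [152.2, 247.1, 47.4, 24.0]
top nut1_c 0.39 [336.3, 224.3, 8.6, 5.4]
top plunger 0.77 [150.3, 248.2, 49.4, 22.5]
top plunger 0.56 [265.9, 151.1, 21.5, 25.3]
top pepper_jar 0.75 [263.4, 155.1, 22.4, 23.6]
top lime 0.63 [395.0, 292.3, 21.2, 20.2]
top garlic 0.63 [465.9, 293.1, 24.5, 25.4]
wrist {'vfov': 71.85900084230934, 'cx': 316.1491956959632, 'cy': 240.398211334044, 'xyz': array([0.19928309, 0.67577961, 0.38273933]), 'attitude': array([-0.11762701, -0.07742214,  0.54706745,  0.82515871])}
```

Run:
```python
import cv2,numpy as np
t=cv2.imread("pics/top0.png")[140:340,130:430]; s=cv2.imread("pics/side0.png")[160:400,200:400]
cv2.imwrite("pics/topc.png",cv2.resize(t,(798,532),interpolation=cv2.INTER_CUBIC))
cv2.imwrite("pics/sidec.png",cv2.resize(s,(500,600),interpolation=cv2.INTER_CUBIC))
```

```text
(no output)
```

View pics/topc.png

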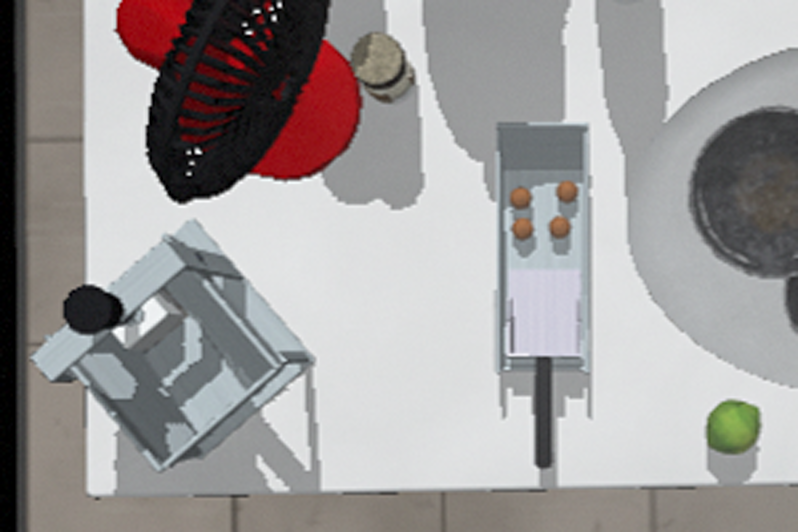

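View pics/sidec.png

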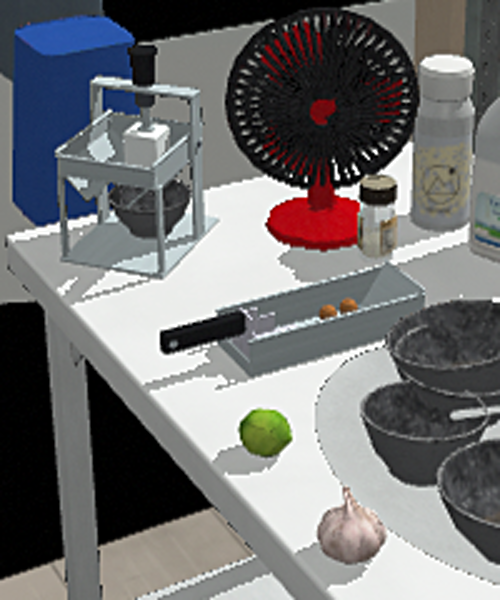

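The top crop (scale 2.66, offset 130,140) shows the tray along world x with 4 nuts near (520–567, 190–228), and the scoop handle pointing to the bottom. The hopper is at left, turned about 45° with its bridge and knob up-left at (92,308). The side crop agrees with this: plunger shut, bowl below it.

```bash
cat > h.py <<'E'
from station import manip
import numpy as np, cv2
from scipy.spatial.transform import Rotation as R
def cam(n):
    c=manip.calibration(n); f=240/np.tan(np.radians(c["vfov"]/2)); return c["xyz"],R.from_quat(c["attitude"]).as_matrix(),f,c["cx"],c["cy"]
def proj(C,P):
    p,M,f,cx,cy=C; q=(np.atleast_2d(P)-p)@M; return np.c_[cx+f*q[:,0]/-q[:,2], cy-f*q[:,1]/-q[:,2]]
def back(C,uv,z):
    p,M,f,cx,cy=C; uv=np.atleast_2d(uv); d=np.c_[(uv[:,0]-cx)/f,-(uv[:,1]-cy)/f,-np.ones(len(uv))]@M.T
    return p+d*((z-p[2])/d[:,2])[:,None]
E
python3 - <<'E'
from h import *
np.set_printoptions(precision=4,suppress=True)
C=cam("top"); k=lambda *a:np.array(a)/2.66+[130,140]
print("tray far top corners z49",back(C,k((498,125),(589,125)),.046))
print("tray front z18",back(C,k((500,370),(588,370)),.044))
print("handle end/near",back(C,k((543,466),(543,358)),.052))
print("nuts",back(C,k((521,197),(567,190),(522,228),(559,227)),.014))
print("knob",back(C,k((85,309)),.2345)[0])
print("bridge corners near/left,right",back(C,k((35,358),(75,380),(170,235),(195,218)),.19))
print("front rim",back(C,k((165,470),(312,360)),.14))
s=manip.get_state();T=R.from_quat(s["ee_rot"]).as_matrix()
W=cam("wrist");print("cam in tool",T.T@(W[0]-s["tool_pos"]),"\n",T.T@W[1])
E
```

```text
tray far top corners z49 [[ 0.6916  0.0309  0.046 ]
 [ 0.6899 -0.0455  0.046 ]]
tray front z18 [[ 0.4862  0.033   0.044 ]
 [ 0.4848 -0.0404  0.044 ]]
handle end/near [[ 0.4065 -0.0015  0.052 ]
 [ 0.4955 -0.0032  0.052 ]]
nuts [[ 0.6339  0.0136  0.014 ]
 [ 0.6391 -0.0261  0.014 ]
 [ 0.6071  0.0133  0.014 ]
 [ 0.6073 -0.0186  0.014 ]]
knob [0.5377 0.3155 0.2345]
bridge corners near/left,right [[0.5039 0.368  0.19  ]
 [0.4872 0.3385 0.19  ]
 [0.5925 0.2677 0.19  ]
 [0.6046 0.2491 0.19  ]]
front rim [[0.4161 0.2868 0.14  ]
 [0.4982 0.1728 0.14  ]]
cam in tool [ 0.0795  0.     -0.1548] 
 [[-0.0003  0.9603  0.2788]
 [ 1.      0.      0.0009]
 [ 0.0009  0.2788 -0.9603]]
```

```bash
cat >> h.py <<'E'
def quat(yaw,pitch=0):
    """tool down, tool -x along heading yaw (deg); pitch>0 = nose up"""
    return R.from_euler('z',yaw,degrees=True)*R.from_euler('y',-pitch,degrees=True)*R.from_quat([0,1,0,0])
def go(pos,rot,s=None):
    s=s or manip.get_state(); T=R.from_quat(s["ee_rot"])
    return np.r_[T.inv().apply(np.array(pos)-s["tool_pos"]),(T.inv()*rot).as_rotvec()].round(4)
E
python3 - <<'E'
from h import *
print(go([.40,.22,.33],quat(35.7)).tolist())
E
```

```text
[-0.2828, -0.3417, -0.1021, -0.0001, -0.0, -1.0228]
```

Emit:
servo_tool(
  moves=[
    [[-0.0283,-0.0342,-0.01,0,0,-0.1,0.09],[-0.0566,-0.0683,-0.02,0,0,-0.2,0.09],[-0.0849,-0.1025,-0.04,0,0,-0.3,0.09],[-0.113,-0.137,-0.06,0,0,-0.4,0.09],[-0.141,-0.171,-0.08,0,0,-0.5,0.09],[-0.17,-0.205,-0.1,0,0,-0.6,0.09],[-0.198,-0.239,-0.1,0,0,-0.7,0.09],[-0.226,-0.273,-0.1,0,0,-0.8,0.09]],
  ],
)

```text
time: 2.32
tool_pos: [0.3639, 0.3406, 0.3264]
ee_rot: [-0.202, 0.979, 0.001, 0.001]
contact_force: [0.6, -0.5, 0.3]
width: 0.0901
finger_force: 0.0
```

Emit:
servo_tool(
  moves=[
    [[0.035,-0.029,0,0,0,-0.1,0.09],[0.065,-0.055,0,0,0,-0.2,0.09],[0.065,-0.055,0,0,0,-0.22,0.09],[0.065,-0.055,0,0,0,-0.22,0.09],[0.065,-0.055,0,0,0,-0.22,0.09],[0.065,-0.055,0,0,0,-0.22,0.09],[0.065,-0.055,0,0,0,-0.22,0.09],[0.065,-0.055,0,0,0,-0.22,0.09]],
  ],
)

```text
time: 2.98
tool_pos: [0.3252, 0.2666, 0.3245]
ee_rot: [-0.305, 0.952, -0.0, -0.0]
contact_force: [-0.4, 0.9, 0.1]
width: 0.0903
finger_force: 0.0
```

Run:
```python
from h import *
np.set_printoptions(precision=4,suppress=True)
s=manip.get_state();print(s["time"],s["tool_pos"],s["joint_positions"],go([.40,.22,.33],quat(35.7)).tolist())
C=cam("wrist");im=manip.get_image("wrist");cv2.imwrite("pics/w1.png",im[::-1,::-1,::-1])
import pickle;pickle.dump(C,open("c1.pkl","wb"))
for q in ("hopper","knob","plunger"):
  for r in manip.regions_of(q,"wrist")[:2]: print(q,round(r["p"],2),r["rect"])
```

```text
2.9833 [0.3252 0.2666 0.3245] [ 0.6312 -0.2164  2.1936  0.      1.165  -1.56  ] [-0.0337, -0.0814, -0.0055, 0.0, -0.0007, -0.0027]
hopper 0.89 [194.5, 259.6, 115.9, 144.7]
knob 0.7 [232.9, 349.3, 40.1, 43.5]
plunger 0.55 [233.2, 349.5, 42.4, 45.9]
```

View pics/w1.png

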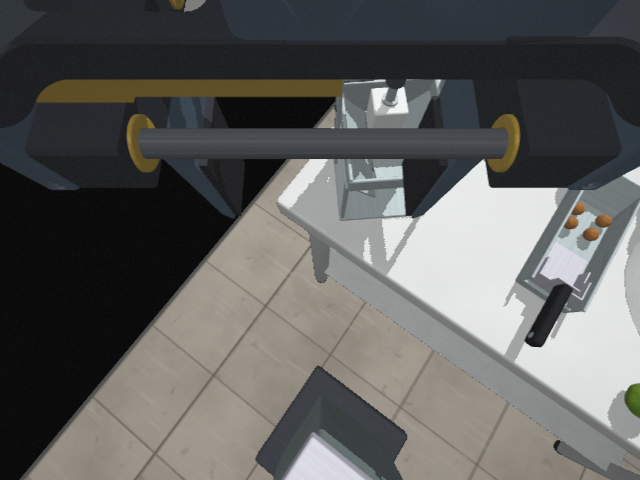

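The wrist view (turned 180°) is blocked in front by the gripper. It shows the hopper edge-on at (375,150), and the tray, scoop and four nuts clearly at (590,225). I'll move so the camera is over the tray.

Run:
```python
from h import *
print(go([.59,-.005,.30],quat(-1)).tolist())
```

```text
[-0.0579, -0.3747, 0.0245, -0.0001, -0.0004, 0.6379]
```

Emit:
servo_tool(
  moves=[
    [[-0.006,-0.039,0.003,0,0,0.07,0.09],[-0.012,-0.078,0.006,0,0,0.14,0.09],[-0.018,-0.117,0.009,0,0,0.21,0.09],[-0.024,-0.156,0.012,0,0,0.28,0.09],[-0.03,-0.195,0.015,0,0,0.35,0.09],[-0.036,-0.234,0.018,0,0,0.42,0.09],[-0.042,-0.273,0.02,0,0,0.49,0.09],[-0.048,-0.312,0.022,0,0,0.56,0.09]],
  ],
)

```text
time: 3.85
tool_pos: [0.5466, 0.0381, 0.3024]
ee_rot: [-0.028, 1.0, 0.0, -0.0]
contact_force: [0.6, 1.7, -0.1]
width: 0.0898
finger_force: 0.0
```

Run:
```python
from h import *
print(go([.59,-.005,.30],quat(-1)).tolist())
```

```text
[-0.0409, -0.0455, 0.0024, 0.0001, -0.0002, 0.0738]
```

Emit:
servo_tool(
  moves=[
    [[-0.02,-0.023,0.002,0,0,0.037,0.04],[-0.041,-0.045,0.002,0,0,0.074,0.04],[-0.041,-0.045,0.002,0,0,0.074,0.04],[-0.041,-0.045,0.002,0,0,0.074,0.04],[-0.041,-0.045,0.002,0,0,0.074,0.04],[-0.041,-0.045,0.002,0,0,0.074,0.04],[-0.041,-0.045,0.002,0,0,0.074,0.04],[-0.041,-0.045,0.002,0,0,0.074,0.04]],
  ],
)

```text
time: 4.52
tool_pos: [0.5887, -0.0019, 0.3009]
ee_rot: [0.006, 1.0, 0.0, 0.0]
contact_force: [-0.1, 0.8, 0.8]
width: 0.0408
finger_force: 0.0
```

Run:
```python
from h import *
import pickle
s=manip.get_state();print(s["time"],s["tool_pos"],s["joint_positions"].round(3))
C=cam("wrist");im=manip.get_image("wrist");cv2.imwrite("pics/w2.png",im[::-1,::-1,::-1]);pickle.dump(C,open("c2.pkl","wb"))
np.set_printoptions(precision=4,suppress=True)
for q in ("tray","scoop","nut1_c"):
  for r in manip.regions_of(q,"wrist")[:5]: print(q,round(r["p"],2),r["rect"])
```

```text
4.5167 [ 0.58866075 -0.00186261  0.30091996] [-0.043  0.123  1.915  0.     1.103 -1.601]
tray 0.95 [283.1, 123.2, 68.1, 162.3]
tray 0.43 [296.4, 231.2, 8.7, 15.5]
scoop 0.98 [290.9, 44.7, 47.1, 147.4]
scoop 0.22 [301.5, 212.3, 10.2, 13.1]
nut1_c 0.43 [298.8, 211.6, 12.3, 11.3]
```

View pics/w2.png

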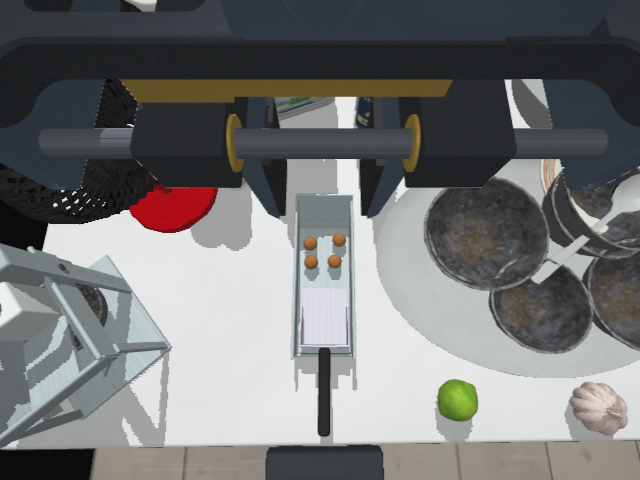

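Run:
```python
from h import *
import pickle
im=cv2.imread("pics/w2.png")[190:440,270:380];cv2.imwrite("pics/w2c.png",cv2.resize(im,None,fx=2.4*1,fy=2.4,interpolation=cv2.INTER_CUBIC))
C=pickle.load(open("c2.pkl","rb"));np.set_printoptions(precision=4,suppress=True)
f=lambda *a:639*np.array([1,0])+479*np.array([0,1])-np.array(a)
b=lambda z,*a:print(z,back(C,f(*a),z).round(4).tolist())
b(.049,(297,195),(352,195)); b(.004,(302,231),(349,231)); b(.0056,(301,289),(348,289)); b(.040,(324,436),(324,350)); b(.044,(293,357),(354,356))
b(.014,(310.5,242.5),(339,239),(311,262),(334.5,261))
```

```text
0.049 [[0.688, 0.0311, 0.049], [0.6871, -0.042, 0.049]]
0.004 [[0.652, 0.0269, 0.004], [0.6512, -0.0402, 0.004]]
0.0056 [[0.5691, 0.0278, 0.0056], [0.5683, -0.0359, 0.0056]]
0.04 [[0.4008, -0.0009, 0.04], [0.4917, -0.0021, 0.04]]
0.044 [[0.4846, 0.0343, 0.044], [0.4848, -0.0372, 0.044]]
0.014 [[0.632, 0.0145, 0.014], [0.6365, -0.0251, 0.014], [0.6045, 0.0139, 0.014], [0.6054, -0.0181, 0.014]]
```

View pics/w2c.png

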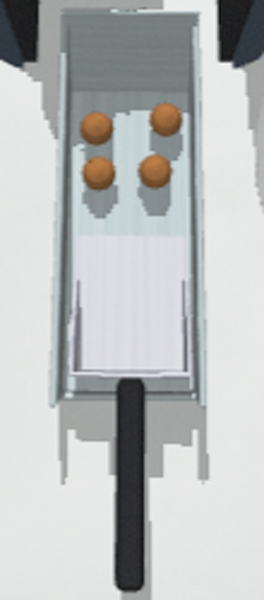

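Wrist and top views agree: the nuts are at x 0.605–0.636, the tray foot at x≈0.656, the scoop nose at 0.570, and the handle runs 0.401–0.492 at y≈-0.002. Next I grasp the handle at x=0.449, TCP z=0.039.

Emit:
servo_tool(
  moves=[
    [[0.023,0,0.03,0,0,0.0,0.04],[0.046,0,0.06,0,0,0.0,0.04],[0.069,0,0.09,0,0,0.0,0.04],[0.092,0,0.12,0,0,0.0,0.04],[0.116,0,0.15,0,0,0.0,0.04],[0.14,0,0.18,0,0,0.0,0.04],[0.14,0,0.205,0,0,0.0,0.04],[0.14,0,0.225,0,0,0.0,0.04]],
  ],
)

```text
time: 5.38
tool_pos: [0.4472, -0.0005, 0.0741]
ee_rot: [0.007, 1.0, 0.0, -0.001]
contact_force: [1.1, -0.2, 0.1]
width: 0.0403
finger_force: 0.0
```

Run:
```python
from h import *
print(go([.449,-.0015,.039],quat(-1)).tolist())
```

```text
[-0.0018, -0.001, 0.0351, 0.0, -0.0013, 0.0037]
```

Emit:
servo_tool(
  grip_force=50,
  moves=[
    [[0,-0.001,0.018,0,0,0.0,0.04],[0,-0.001,0.0355,0,0,0.0,0.04],[0,-0.001,0.0355,0,0,0.0,0.03],[0,-0.001,0.0355,0,0,0.0,0.015],[0,-0.001,0.0355,0,0,0.0,0.005],[0,-0.001,0.0355,0,0,0.0,0.005],[0,-0.001,0.0355,0,0,0.0,0.005],[0,-0.001,0.0355,0,0,0.0,0.005]],
  ],
)

```text
time: 6.05
tool_pos: [0.4497, -0.0016, 0.0411]
ee_rot: [0.007, 1.0, -0.0, 0.001]
contact_force: [-3.0, -0.2, 11.0]
width: 0.0136
finger_force: 50.0
```

Emit:
servo_tool(
  moves=[
    [[-0.008,0,0,0,0,0,0.005],[-0.018,0,0,0,0,0,0.005],[-0.028,0,0,0,0,0,0.005],[-0.038,0,0,0,0,0,0.005],[-0.048,0,0,0,0,0,0.005],[-0.058,0,0,0,0,0,0.005],[-0.066,0,0,0,0,0,0.005],[-0.072,0,0,0,0,0,0.005]],
  ],
)

```text
time: 6.72
tool_pos: [0.5217, -0.0026, 0.0408]
ee_rot: [0.007, 1.0, -0.0, 0.0]
contact_force: [-7.0, 1.2, 12.3]
width: 0.0139
finger_force: 50.0
```

Run:
```python
from h import *
import pickle
np.set_printoptions(precision=4,suppress=True)
s=manip.get_state();print(s["time"],s["tool_pos"],s["ee_rot"],s["contact_force"])
C=cam("wrist");im=manip.get_image("wrist");cv2.imwrite("pics/w3.png",im[::-1,::-1,::-1][100:400,170:470])
im=manip.get_image("top");cv2.imwrite("pics/t3.png",cv2.resize(im[170:330,290:380,::-1],None,fx=3.5,fy=3.5,interpolation=cv2.INTER_CUBIC))
```

```text
6.7167 [ 0.5217 -0.0026  0.0408] [ 0.0069  1.     -0.      0.0002] [-7.0228  1.1537 12.2831]
```

View pics/t3.png

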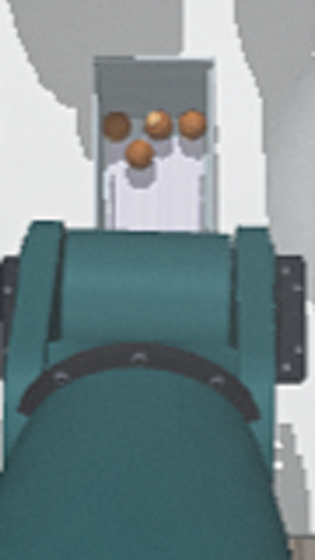

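The top view shows three nuts lined up against the far wall at (116–192,125) and one just behind at (139,153), with the nose about 12 mm from the foot. Next I compute the path up the wall.

Run:
```python
import numpy as np
a,b=.120,-.037; x0,z0=.5217,.0408
def rot(t): return np.array([a*np.cos(t)-b*np.sin(t),a*np.sin(t)+b*np.cos(t)])
# nose (x,z above floor), pitch deg
pts=[(.648,0,0),(.6535,0,0)]
for h,th in ((3,2),(7,5),(11,8),(15,11),(19,14),(23,17),(27,20),(31,23),(35,26),(39,28),(43,30),(50,30),(60,30),(75,30)):
    pts.append((.6535+min(h,47)/1000/np.tan(np.radians(55)),h/1000,th))
for x,h,th in pts:
    t=np.radians(th);p=np.array([x,.004+h])-rot(t)
    print([round(-(p[0]-x0),4),0,round(-(p[1]-z0),4),0,round(-t,3),0,.005])
```

```text
[np.float64(-0.0063), 0, np.float64(-0.0002), 0, np.float64(-0.0), 0, 0.005]
[np.float64(-0.0118), 0, np.float64(-0.0002), 0, np.float64(-0.0), 0, 0.005]
[np.float64(-0.0127), 0, np.float64(0.001), 0, np.float64(-0.035), 0, 0.005]
[np.float64(-0.0139), 0, np.float64(0.0034), 0, np.float64(-0.087), 0, 0.005]
[np.float64(-0.0155), 0, np.float64(0.0059), 0, np.float64(-0.14), 0, 0.005]
[np.float64(-0.0174), 0, np.float64(0.0084), 0, np.float64(-0.192), 0, 0.005]
[np.float64(-0.0197), 0, np.float64(0.0109), 0, np.float64(-0.244), 0, 0.005]
[np.float64(-0.0223), 0, np.float64(0.0135), 0, np.float64(-0.297), 0, 0.005]
[np.float64(-0.0253), 0, np.float64(0.0161), 0, np.float64(-0.349), 0, 0.005]
[np.float64(-0.0286), 0, np.float64(0.0186), 0, np.float64(-0.401), 0, 0.005]
[np.float64(-0.0322), 0, np.float64(0.0211), 0, np.float64(-0.454), 0, 0.005]
[np.float64(-0.0358), 0, np.float64(0.0215), 0, np.float64(-0.489), 0, 0.005]
[np.float64(-0.0395), 0, np.float64(0.0218), 0, np.float64(-0.524), 0, 0.005]
[np.float64(-0.0423), 0, np.float64(0.0148), 0, np.float64(-0.524), 0, 0.005]
[np.float64(-0.0423), 0, np.float64(0.0048), 0, np.float64(-0.524), 0, 0.005]
[np.float64(-0.0423), 0, np.float64(-0.0102), 0, np.float64(-0.524), 0, 0.005]
```

Run:
```python
import numpy as np
a,b=.120,-.037; x0,z0=.5217,.0408
def rot(t): return np.array([a*np.cos(t)-b*np.sin(t),a*np.sin(t)+b*np.cos(t)])
pts=[(.648,0,0),(.6535,0,1)]
for h,th in ((3,5),(7,6.5),(11,8),(15,9),(19,11),(23,13),(28,15.5),(33,18),(38,20.5),(43,22.5),(48,24),(55,26.5),(63,29),(75,30),(90,30),(110,30)):
    pts.append((.6535+min(h,47)/1000/np.tan(np.radians(55)),h/1000,th))
for x,h,th in pts:
    t=np.radians(th);p=np.array([x,.004+h])-rot(t)
    print([float(v) for v in (round(-(p[0]-x0),4),0,round(-(p[1]-z0),4),0,round(-t,3),0,.005)], 'hend %.1f'%(h*1e3+28*np.cos(t)-167*np.sin(t)), 'xend %.3f'%(x-.167*np.cos(t)-.028*np.sin(t)))
```

```text
[-0.0063, 0.0, -0.0002, 0.0, -0.0, 0.0, 0.005] hend 28.0 xend 0.481
[-0.0112, 0.0, 0.0019, 0.0, -0.017, 0.0, 0.005] hend 25.1 xend 0.486
[-0.0111, 0.0, 0.0074, 0.0, -0.087, 0.0, 0.005] hend 16.3 xend 0.487
[-0.0133, 0.0, 0.0066, 0.0, -0.113, 0.0, 0.005] hend 15.9 xend 0.489
[-0.0155, 0.0, 0.0059, 0.0, -0.14, 0.0, 0.005] hend 15.5 xend 0.492
[-0.018, 0.0, 0.004, 0.0, -0.157, 0.0, 0.005] hend 16.5 xend 0.495
[-0.0202, 0.0, 0.0044, 0.0, -0.192, 0.0, 0.005] hend 14.6 xend 0.498
[-0.0227, 0.0, 0.0047, 0.0, -0.227, 0.0, 0.005] hend 12.7 xend 0.501
[-0.0259, 0.0, 0.0052, 0.0, -0.271, 0.0, 0.005] hend 10.4 xend 0.505
[-0.0293, 0.0, 0.0057, 0.0, -0.314, 0.0, 0.005] hend 8.0 xend 0.509
[-0.033, 0.0, 0.0062, 0.0, -0.358, 0.0, 0.005] hend 5.7 xend 0.514
[-0.0369, 0.0, 0.0055, 0.0, -0.393, 0.0, 0.005] hend 5.0 xend 0.519
[-0.04, 0.0, 0.0038, 0.0, -0.419, 0.0, 0.005] hend 5.7 xend 0.522
[-0.0408, 0.0, 0.0022, 0.0, -0.463, 0.0, 0.005] hend 5.5 xend 0.524
[-0.0418, 0.0, -0.0004, 0.0, -0.506, 0.0, 0.005] hend 6.5 xend 0.527
[-0.0423, 0.0, -0.0102, 0.0, -0.524, 0.0, 0.005] hend 15.7 xend 0.528
[-0.0423, 0.0, -0.0252, 0.0, -0.524, 0.0, 0.005] hend 30.7 xend 0.528
[-0.0423, 0.0, -0.0452, 0.0, -0.524, 0.0, 0.005] hend 50.7 xend 0.528
```

Emit:
servo_tool(
  moves=[
    [[-0.0063,0,-0.001,0,0,0,0.005],[-0.0112,0,-0.001,0,0,0,0.005],[-0.0115,0,0.0015,0,-0.045,0,0.005],[-0.0125,0,0.0032,0,-0.085,0,0.005],[-0.0155,0,0.003,0,-0.13,0,0.005],[-0.018,0,0.002,0,-0.157,0,0.005],[-0.0202,0,0.0024,0,-0.192,0,0.005],[-0.0227,0,0.0027,0,-0.227,0,0.005]],
  ],
)

```text
time: 7.48
tool_pos: [0.5439, -0.0029, 0.0376]
ee_rot: [0.007, 0.993, -0.001, 0.114]
contact_force: [-0.2, 0.8, -1.6]
width: 0.0137
finger_force: 50.0
```

Run:
```python
from h import *
np.set_printoptions(precision=4,suppress=True)
s=manip.get_state();print(s["time"],s["tool_pos"],s["ee_rot"],s["contact_force"],s["wrist_torque"])
# desired rows relative to the earlier start pose
T0=R.from_quat([.0069,1,0,0]);p0=np.array([.5217,-.0026,.0408])
T=R.from_quat(s["ee_rot"])
for r in [(-.0259,.0032,.271),(-.0293,.0037,.314),(-.033,.0042,.358),(-.0369,.0035,.393),(-.04,.0018,.419),(-.0408,.0002,.463),(-.0418,-.0024,.506),(-.0423,-.0122,.524)]:
    p=p0+T0.apply([r[0],0,r[1]]); q=T0*R.from_rotvec([0,-r[2],0])
    print(T.inv().apply(p-s["tool_pos"]).round(4),(T.inv()*q).as_rotvec().round(3))
im=manip.get_image("top");cv2.imwrite("pics/t4.png",cv2.resize(im[170:330,290:380,::-1],None,fx=3.5,fy=3.5,interpolation=cv2.INTER_CUBIC))
```

```text
7.4833 [ 0.5439 -0.0029  0.0376] [ 0.0069  0.9934 -0.0008  0.1142] [-0.2163  0.828  -1.5604] [0.0133 0.2818 0.0397]
[-0.0036  0.      0.0009] [-0.    -0.042 -0.   ]
[-0.0068  0.      0.0021] [-0.    -0.085 -0.   ]
[-0.0103  0.      0.0034] [-0.    -0.129 -0.   ]
[-0.0143  0.      0.0036] [-0.    -0.164 -0.   ]
[-0.0177  0.      0.0027] [-0.   -0.19 -0.  ]
[-0.0188  0.      0.0013] [-0.    -0.234 -0.   ]
[-0.0204  0.     -0.001 ] [-0.    -0.277 -0.   ]
[-0.0231  0.     -0.0104] [-0.    -0.295 -0.   ]
```

View pics/t4.png

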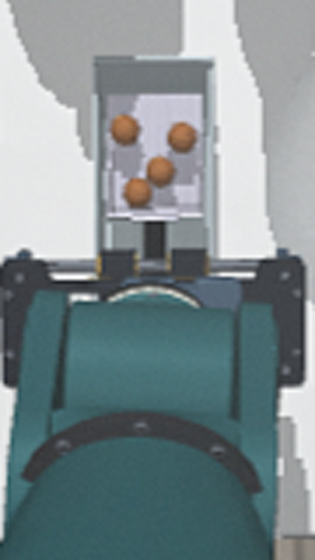

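The top view shows all four nuts on the pan, two near the nose at (125,130) and (182,137) and two rolling back. I carry on up the wall.

Emit:
servo_tool(
  moves=[
    [[-0.0036,0,0.001,0,-0.042,0,0.005],[-0.0068,0,0.002,0,-0.085,0,0.005],[-0.0103,0,0.003,0,-0.129,0,0.005],[-0.0143,0,0.0033,0,-0.164,0,0.005],[-0.0177,0,0.0025,0,-0.19,0,0.005],[-0.0188,0,0.001,0,-0.234,0,0.005],[-0.0204,0,-0.0015,0,-0.277,0,0.005],[-0.0231,0,-0.0104,0,-0.295,0,0.005]],
  ],
)

```text
time: 8.2
tool_pos: [0.5842, -0.0125, 0.1389]
ee_rot: [0.004, 0.979, 0.01, 0.205]
contact_force: [-0.5, 0.6, -1.4]
width: 0.0136
finger_force: 50.0
```

Run:
```python
from h import *
np.set_printoptions(precision=4,suppress=True)
s=manip.get_state();print(s["time"],s["tool_pos"],s["ee_rot"],s["contact_force"],s["joint_positions"])
print(go([.50,-.003,.18],quat(-1,28)).tolist())
p=np.array(s["tool_pos"])
```

```text
8.2 [ 0.5842 -0.0125  0.1389] [0.0038 0.9787 0.0096 0.205 ] [-0.5093  0.563  -1.4275] [-0.0834  0.216   2.2127  0.1683  0.3065 -1.7966]
[0.0607, 0.0101, -0.0713, 0.0243, -0.0759, 0.0037]
```

Run:
```python
from h import *
im=manip.get_image("top");a=cv2.resize(im[170:330,290:380,::-1],None,fx=3,fy=3,interpolation=cv2.INTER_CUBIC)
b=manip.get_image("wrist")[::-1,::-1,::-1][0:480,170:470]
cv2.imwrite("pics/t5.png",np.hstack([a,b]))
print(manip.get_state()["joint_vel"].round(3),manip.get_state()["tool_pos"])
```

```text
[ 0.009  0.048  0.001 -0.035  0.003  0.042] [ 0.58462851 -0.01277806  0.14007347]
```

View pics/t5.png

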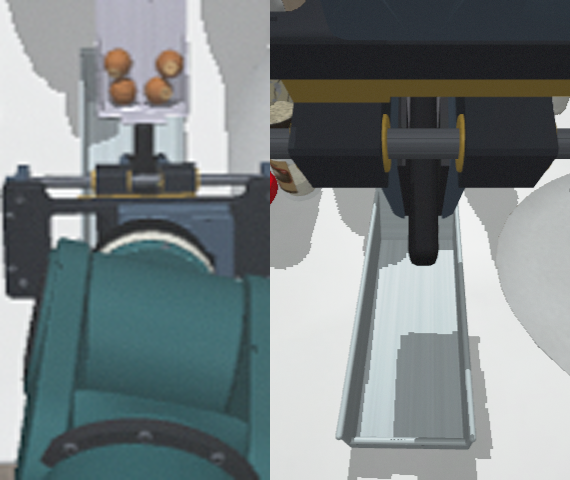

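All four nuts sit against the rear of the pan in the top view. Before pouring I need a better hopper pose, so I'm zooming on it in the stored pictures.

Run:
```python
import cv2,numpy as np
t=cv2.imread("pics/top0.png")[215:325,135:255]; w=cv2.imread("pics/w2.png")[235:475,0:180]
a=cv2.resize(t,None,fx=4,fy=4,interpolation=cv2.INTER_CUBIC); b=cv2.resize(w,None,fx=1.75,fy=1.75,interpolation=cv2.INTER_CUBIC)
o=np.zeros((440,480+315,3),np.uint8);o[:a.shape[0],:480]=a;o[:b.shape[0],480:480+b.shape[1]]=b
cv2.imwrite("pics/hop.png",o)
```

```text
(no output)
```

View pics/hop.png

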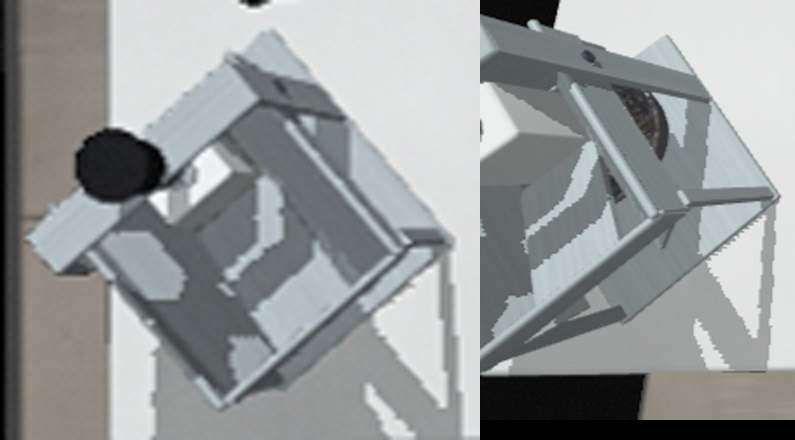

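Run:
```python
from h import *
import pickle
from scipy.optimize import least_squares
Ct=cam("top");Cw=pickle.load(open("c2.pkl","rb"))
t=lambda u,v:(u/4+135,v/4+215); w=lambda u,v:(639-(u-480)/1.75,479-(v/1.75+235))
obs=[(Ct,t(25,238),(43,66,190)),(Ct,t(235,58),(43,-66,190)),(Ct,t(265,100),(17,-66,190)),(Ct,t(450,240),(-82.5,-66,6)),(Ct,t(270,32),(82.5,-66,6)),(Ct,t(222,406),(-78,60,141)),(Ct,t(405,250),(-78,-60,141)),(Ct,t(118,165),(30,0,234)),
(Cw,w(777,197),(-82.5,-66,6)),(Cw,w(668,38),(82.5,-66,6)),(Cw,w(708,102),(17,-66,190)),(Cw,w(655,213),(-78,-60,141))]
def W(p,P): P=np.array(P)/1e3; c,s=np.cos(p[2]),np.sin(p[2]); return [p[0]+c*P[0]-s*P[1],p[1]+s*P[0]+c*P[1],P[2]]
f=lambda p:np.concatenate([proj(C,W(p,P))[0]-uv for C,uv,P in obs])
r=least_squares(f,[.5,.27,.7],loss='soft_l1',x_scale=[.01,.01,.05]);p=r.x
print(p.round(4),np.degrees(p[2]).round(1));print(f(p).reshape(-1,2).round(1).tolist())
print("knob",W(p,(30,0,214)),"front",W(p,(-78,0,138)),"pour",W(p,(-40,0,138)))
```

```text
[0.514  0.294  0.6999] 40.1
[[-0.2, -0.1], [-1.6, 0.5], [-0.6, -0.1], [2.8, 2.0], [1.3, 0.2], [0.0, 0.5], [-1.3, 0.6], [-1.3, 0.3], [-4.7, -2.0], [-0.7, 1.6], [120.6, 31.1], [-1.3, 0.1]]
knob [np.float64(0.5369191289095575), np.float64(0.3133348209527161), np.float64(0.214)] front [np.float64(0.4543082403166302), np.float64(0.24376872945774314), np.float64(0.138)] pour [np.float64(0.4833750344511787), np.float64(0.2682456875763447), np.float64(0.138)]
```

```bash
cat >> h.py <<'E'
from scipy.spatial.transform import Slerp
def rows(pos,rot,n=8,g=.005,s=None,hold=0):
    s=s or manip.get_state(); T=R.from_quat(s["ee_rot"]); S=Slerp([0,1],R.concatenate([T,rot])); p0=np.array(s["tool_pos"]); out=[]
    for k in range(1,n+1):
        u=k/n; u=u*u*(3-2*u); v=np.r_[T.inv().apply((np.array(pos)-p0)*u),(T.inv()*S(u)).as_rotvec()]
        out.append([round(float(x),3) for x in v]+[g])
    for i in range(0,n,8): print(out[i:i+8])
E
python3 - <<'E'
from h import *
rows([.50,-.005,.22],quat(-1,17))
E
```

```text
[[0.002, 0.0, -0.005, 0.001, 0.005, 0.0, 0.005], [0.007, 0.001, -0.017, 0.004, 0.018, 0.001, 0.005], [0.014, 0.003, -0.034, 0.007, 0.037, 0.002, 0.005], [0.023, 0.005, -0.054, 0.012, 0.059, 0.003, 0.005], [0.031, 0.006, -0.073, 0.016, 0.081, 0.004, 0.005], [0.038, 0.008, -0.09, 0.02, 0.1, 0.005, 0.005], [0.043, 0.009, -0.103, 0.022, 0.113, 0.005, 0.005], [0.045, 0.009, -0.107, 0.023, 0.118, 0.006, 0.005]]
```

Emit:
servo_tool(
  moves=[
    [[0.002,0.0,-0.005,0.001,0.005,0.0,0.005],[0.007,0.001,-0.017,0.004,0.018,0.001,0.005],[0.014,0.003,-0.034,0.007,0.037,0.002,0.005],[0.023,0.005,-0.054,0.012,0.059,0.003,0.005],[0.031,0.006,-0.073,0.016,0.081,0.004,0.005],[0.038,0.008,-0.09,0.02,0.1,0.005,0.005],[0.043,0.009,-0.103,0.022,0.113,0.005,0.005],[0.045,0.009,-0.107,0.023,0.118,0.006,0.005]],
  ],
)

```text
time: 8.97
tool_pos: [0.4989, -0.0045, 0.2186]
ee_rot: [0.009, 0.989, -0.001, 0.145]
contact_force: [0.0, 1.1, -1.1]
width: 0.0136
finger_force: 50.0
```

Run:
```python
from h import *
s=manip.get_state();print(s["tool_pos"].round(4),s["joint_positions"].round(3),np.degrees((R.from_quat(s["ee_rot"])*quat(-1,17).inv()).as_rotvec()).round(2))
rows([.3993,.1974,.225],quat(40.1,15),16)
```

```text
[ 0.4989 -0.0045  0.2186] [-0.062 -0.044  2.281  0.022  0.614 -1.632] [-0.    0.3   0.01]
[[0.001, 0.002, -0.0, -0.002, 0.0, -0.008, 0.005], [0.004, 0.009, -0.002, -0.008, 0.001, -0.03, 0.005], [0.009, 0.018, -0.003, -0.018, 0.003, -0.064, 0.005], [0.015, 0.031, -0.006, -0.031, 0.004, -0.108, 0.005], [0.022, 0.046, -0.008, -0.045, 0.007, -0.16, 0.005], [0.031, 0.063, -0.011, -0.062, 0.009, -0.218, 0.005], [0.039, 0.081, -0.015, -0.08, 0.012, -0.281, 0.005], [0.048, 0.1, -0.018, -0.098, 0.014, -0.345, 0.005]]
[[0.057, 0.119, -0.021, -0.116, 0.017, -0.409, 0.005], [0.066, 0.137, -0.024, -0.134, 0.019, -0.472, 0.005], [0.074, 0.154, -0.027, -0.151, 0.022, -0.53, 0.005], [0.082, 0.169, -0.03, -0.165, 0.024, -0.582, 0.005], [0.088, 0.182, -0.032, -0.178, 0.026, -0.626, 0.005], [0.093, 0.192, -0.034, -0.188, 0.027, -0.66, 0.005], [0.096, 0.198, -0.035, -0.194, 0.028, -0.682, 0.005], [0.097, 0.2, -0.036, -0.196, 0.028, -0.69, 0.005]]
```

Emit:
servo_tool(
  moves=[
    [[0.001,0.002,0,-0.002,0.0,-0.008,0.005],[0.004,0.009,-0.002,-0.008,0.001,-0.03,0.005],[0.009,0.018,-0.003,-0.018,0.003,-0.064,0.005],[0.015,0.031,-0.006,-0.031,0.004,-0.108,0.005],[0.022,0.046,-0.008,-0.045,0.007,-0.16,0.005],[0.031,0.063,-0.011,-0.062,0.009,-0.218,0.005],[0.039,0.081,-0.015,-0.08,0.012,-0.281,0.005],[0.048,0.1,-0.018,-0.098,0.014,-0.345,0.005]],
  ],
)

```text
time: 9.63
tool_pos: [0.4494, 0.0972, 0.2203]
ee_rot: [-0.17, 0.976, 0.023, 0.136]
contact_force: [1.3, 0.3, -0.6]
width: 0.0138
finger_force: 50.0
```

Run:
```python
from h import *
s=manip.get_state();print(s["tool_pos"].round(4),s["joint_positions"].round(3))
rows([.3993,.1974,.225],quat(40.1,13),8)
```

```text
[0.4494 0.0972 0.2203] [ 0.131 -0.117  2.341  0.093  0.65  -1.851]
[[0.0, 0.005, -0.0, -0.004, 0.002, -0.015, 0.005], [0.002, 0.017, -0.001, -0.014, 0.008, -0.054, 0.005], [0.004, 0.035, -0.003, -0.029, 0.015, -0.108, 0.005], [0.006, 0.056, -0.004, -0.045, 0.024, -0.171, 0.005], [0.008, 0.076, -0.006, -0.062, 0.033, -0.234, 0.005], [0.01, 0.094, -0.007, -0.076, 0.041, -0.289, 0.005], [0.011, 0.107, -0.008, -0.086, 0.046, -0.328, 0.005], [0.011, 0.111, -0.008, -0.09, 0.048, -0.343, 0.005]]
```

Emit:
servo_tool(
  moves=[
    [[0.0,0.007,0,-0.006,0.003,-0.02,0.005],[0.002,0.02,-0.001,-0.016,0.009,-0.06,0.005],[0.004,0.037,-0.003,-0.03,0.016,-0.112,0.005],[0.006,0.056,-0.004,-0.045,0.024,-0.171,0.005],[0.008,0.076,-0.006,-0.062,0.033,-0.234,0.005],[0.01,0.094,-0.007,-0.076,0.041,-0.289,0.005],[0.011,0.107,-0.008,-0.086,0.046,-0.328,0.005],[0.011,0.111,-0.008,-0.09,0.048,-0.343,0.005]],
  ],
)

```text
time: 10.3
tool_pos: [0.4005, 0.1976, 0.2251]
ee_rot: [-0.34, 0.933, 0.038, 0.107]
contact_force: [0.2, -0.8, -1.0]
width: 0.0138
finger_force: 50.0
```

Run:
```python
from h import *
s=manip.get_state();print(s["tool_pos"].round(4),s["joint_positions"].round(3))
a,b=.120,-.037; yaw=40.1; e=np.array([np.cos(np.radians(yaw)),np.sin(np.radians(yaw))]); H=np.array([.514,.294])
def tcp(nx,nz,th):
    t=np.radians(th); q=H+e*(nx-(a*np.cos(t)-b*np.sin(t))); return [*q,nz-(a*np.sin(t)+b*np.cos(t))]
T=R.from_quat(s["ee_rot"])
for nx,nz,th in [(-.03,.215,10),(-.03,.205,5),(-.03,.195,0),(-.03,.187,-5),(-.03,.18,-10),(-.03,.175,-15),(-.028,.172,-20),(-.028,.17,-25),(-.028,.17,-30),(-.028,.17,-34)]:
    p=tcp(nx,nz,th); print(np.round(p,3), go(p,quat(yaw,th)).round(3).tolist())
```

```text
[0.4005 0.1976 0.2251] [ 0.364 -0.131  2.335  0.111  0.725 -1.981]
[0.396 0.194 0.231] [0.004, 0.001, -0.007, -0.001, 0.053, -0.001]
[0.397 0.196 0.231] [0.002, 0.001, -0.007, -0.001, 0.14, -0.001]
[0.399 0.197 0.232] [-0.0, 0.001, -0.007, -0.001, 0.227, -0.001]
[0.402 0.2   0.234] [-0.005, 0.001, -0.008, -0.001, 0.315, -0.001]
[0.406 0.203 0.237] [-0.01, 0.001, -0.01, -0.001, 0.402, -0.001]
[0.41  0.206 0.242] [-0.016, 0.001, -0.014, -0.001, 0.489, -0.001]
[0.416 0.211 0.248] [-0.025, 0.001, -0.018, -0.001, 0.576, -0.001]
[0.421 0.216 0.254] [-0.034, 0.001, -0.022, -0.001, 0.664, -0.001]
[0.427 0.221 0.262] [-0.043, 0.001, -0.028, -0.001, 0.751, -0.001]
[0.432 0.225 0.268] [-0.051, 0.001, -0.032, -0.001, 0.821, -0.001]
```

Emit:
servo_tool(
  moves=[
    [[0.008,0.001,-0.007,0,0.053,0,0.005],[0.008,0.001,-0.007,0,0.11,0,0.005],[0.008,0.001,-0.007,0,0.18,0,0.005],[0.008,0.001,-0.007,0,0.23,0,0.005],[0.003,0.001,-0.008,0,0.315,0,0.005],[-0.002,0.001,-0.01,0,0.402,0,0.005],[-0.008,0.001,-0.014,0,0.489,0,0.005],[-0.017,0.001,-0.018,0,0.576,0,0.005]],
  ],
)

```text
time: 10.97
tool_pos: [0.4103, 0.205, 0.2466]
ee_rot: [-0.335, 0.926, -0.06, -0.165]
contact_force: [-0.5, 0.2, -1.2]
width: 0.0133
finger_force: 50.0
```

Run:
```python
from h import *
s=manip.get_state();print(s["tool_pos"].round(4),s["joint_positions"].round(3),s["contact_force"])
a,b=.120,-.037; yaw=40.1; e=np.array([np.cos(np.radians(yaw)),np.sin(np.radians(yaw))]); H=np.array([.514,.294])
def tcp(nx,nz,th):
    t=np.radians(th); q=H+e*(nx-(a*np.cos(t)-b*np.sin(t))); return [*q,nz-(a*np.sin(t)+b*np.cos(t))]
for nx,nz,th in [(-.035,.17,-25),(-.035,.17,-30),(-.035,.17,-35)]:
    p=tcp(nx,nz,th); print(np.round(p,3), go(p,quat(yaw,th)).round(3).tolist())
```

```text
[0.4103 0.205  0.2466] [ 0.458  0.131  2.047 -0.085  1.308 -1.77 ] [-0.45554602  0.23758865 -1.1825929 ]
[0.416 0.211 0.254] [-0.005, 0.001, -0.01, 0.001, 0.084, -0.005]
[0.422 0.216 0.262] [-0.01, 0.001, -0.02, 0.001, 0.171, -0.005]
[0.428 0.222 0.269] [-0.015, 0.001, -0.03, 0.001, 0.258, -0.005]
```

Emit:
servo_tool(
  moves=[
    [[-0.005,0.001,-0.01,0,0.084,0,0.005],[-0.01,0.001,-0.02,0,0.171,0,0.005],[-0.015,0.001,-0.03,0,0.258,0,0.005],[-0.015,0.001,-0.03,0,0.258,0,0.005],[-0.015,0.001,-0.03,0,0.258,0,0.005],[-0.015,0.001,-0.03,0,0.258,0,0.005],[-0.015,0.001,-0.03,0,0.258,0,0.005],[-0.015,0.001,-0.03,0,0.258,0,0.005]],
  ],
)

```text
time: 11.63
tool_pos: [0.4275, 0.2212, 0.2701]
ee_rot: [-0.325, 0.898, -0.102, -0.28]
contact_force: [0.5, 1.0, -0.1]
width: 0.0137
finger_force: 50.0
```

Run:
```python
from h import *
np.set_printoptions(precision=4,suppress=True)
s=manip.get_state();print(s["time"],s["tool_pos"],s["contact_force"])
for n in ("top","side"):
    im=manip.get_image(n);cv2.imwrite(f"pics/p_{n}.png",im[:,:,::-1])
    for r in manip.regions_of("nut1_c",n)[:6]: print(n,round(r["p"],2),r["rect"])
    hsv=cv2.cvtColor(im,cv2.COLOR_RGB2HSV); m=cv2.inRange(hsv,(5,120,50),(20,255,255))
    k,l,st,c=cv2.connectedComponentsWithStats(m)
    print(n,[(st[i].tolist(),c[i].round(0).tolist()) for i in range(1,k) if st[i,4]>5])
```

```text
11.6333 [0.4275 0.2212 0.2701] [ 0.4549  1.0103 -0.1059]
top [([627, 0, 13, 10, 70], [633.0, 5.0]), ([570, 3, 10, 5, 22], [575.0, 5.0]), ([581, 4, 5, 5, 8], [583.0, 6.0]), ([633, 13, 7, 6, 15], [637.0, 16.0]), ([607, 16, 10, 9, 40], [613.0, 21.0]), ([627, 27, 13, 6, 43], [633.0, 30.0]), ([606, 32, 11, 11, 43], [612.0, 38.0]), ([629, 34, 5, 9, 11], [631.0, 38.0]), ([635, 35, 5, 8, 16], [637.0, 38.0]), ([628, 129, 12, 4, 22], [634.0, 131.0]), ([613, 135, 4, 13, 21], [614.0, 141.0]), ([616, 155, 3, 9, 13], [617.0, 158.0]), ([618, 165, 2, 7, 8], [619.0, 168.0]), ([620, 173, 16, 12, 62], [627.0, 180.0]), ([175, 308, 3, 5, 6], [176.0, 310.0])]
side [([623, 116, 11, 12, 73], [628.0, 121.0]), ([469, 119, 11, 3, 12], [474.0, 120.0]), ([482, 119, 17, 4, 26], [492.0, 121.0]), ([466, 125, 14, 5, 25], [472.0, 127.0]), ([531, 126, 8, 4, 16], [535.0, 128.0]), ([467, 131, 7, 5, 13], [470.0, 133.0]), ([478, 134, 9, 7, 23], [483.0, 136.0]), ([466, 136, 9, 6, 33], [470.0, 139.0]), ([466, 148, 26, 5, 44], [476.0, 151.0]), ([552, 148, 6, 11, 31], [554.0, 153.0]), ([242, 223, 5, 2, 7], [244.0, 223.0]), ([248, 223, 10, 4, 19], [253.0, 224.0]), ([353, 247, 5, 4, 8], [355.0, 248.0]), ([462, 343, 19, 11, 111], [472.0, 348.0]), ([562, 367, 15, 7, 24], [568.0, 369.0]), ([552, 375, 10, 7, 20], [556.0, 378.0]), ([605, 380, 4, 3, 6], [606.0, 381.0]), ([543, 382, 11, 14, 31], [548.0, 389.0]), ([559, 398, 18, 10, 27], [568.0, 402.0]), ([613, 401, 27, 23, 98], [628.0, 413.0]), ([582, 410, 10, 5, 11], [586.0, 412.0]), ([556, 416, 6, 4, 6], [558.0, 418.0]), ([569, 423, 7, 5, 10], [572.0, 425.0]), ([551, 430, 5, 4, 6], [553.0, 432.0]), ([581, 431, 27, 18, 293], [594.0, 440.0]), ([568, 440, 8, 5, 8], [572.0, 442.0]), ([535, 475, 4, 5, 14], [536.0, 478.0])]
```

Run:
```python
from h import *
print(go([.40,.19,.265],quat(40.1,0)).round(3).tolist())
```

```text
[0.031, -0.006, 0.028, 0.0, -0.605, -0.004]
```

Emit:
servo_tool(
  moves=[
    [[0.004,0,-0.006,0,-0.05,0,0.005],[0.009,0,-0.005,0,-0.13,0,0.005],[0.015,-0.002,0.003,0,-0.23,0,0.005],[0.021,-0.003,0.01,0,-0.33,0,0.005],[0.025,-0.004,0.017,0,-0.43,0,0.005],[0.028,-0.005,0.024,0,-0.52,0,0.005],[0.031,-0.006,0.028,0,-0.605,0,0.005],[0.031,-0.006,0.028,0,-0.605,0,0.005]],
  ],
)

```text
time: 12.5
tool_pos: [0.398, 0.1893, 0.2644]
ee_rot: [-0.341, 0.94, -0.0, 0.002]
contact_force: [-0.7, 0.7, -1.3]
width: 0.0137
finger_force: 50.0
```

Run:
```python
from h import *
s=manip.get_state();print(s["tool_pos"].round(4),s["joint_positions"].round(3))
print(go([.456,-.002,.20],quat(-1,0)).round(3).tolist())
```

```text
[0.398  0.1893 0.2644] [ 0.391 -0.104  2.216 -0.     1.026 -1.875]
[0.078, -0.184, 0.064, 0.0, 0.004, 0.713]
```

Emit:
servo_tool(
  moves=[
    [[0.005,-0.012,0.002,0,0,0.05,0.005],[0.015,-0.035,0.005,0,0,0.14,0.005],[0.026,-0.062,0.01,0,0,0.24,0.005],[0.038,-0.09,0.02,0,0,0.35,0.005],[0.05,-0.118,0.035,0,0,0.46,0.005],[0.062,-0.146,0.05,0,0.002,0.57,0.005],[0.072,-0.17,0.06,0,0.004,0.66,0.005],[0.078,-0.184,0.064,0,0.004,0.713,0.005]],
  ],
)

```text
time: 13.17
tool_pos: [0.4583, -0.0028, 0.1997]
ee_rot: [0.012, 1.0, -0.002, -0.003]
contact_force: [0.0, -0.4, -0.8]
width: 0.0137
finger_force: 50.0
```

Run:
```python
from h import *
np.set_printoptions(precision=4,suppress=True)
s=manip.get_state();print(s["time"],s["tool_pos"],s["joint_positions"].round(3))
im=manip.get_image("top");cv2.imwrite("pics/r_top.png",im[:,:,::-1])
for q in ("nut1_c","scoop"):
  for r in manip.regions_of(q,"top")[:6]: print(q,round(r["p"],2),r["rect"])
a=cv2.resize(im[180:290,290:380,::-1],None,fx=4,fy=4,interpolation=cv2.INTER_CUBIC);b=cv2.resize(im[230:320,140:225,::-1],None,fx=4.4,fy=4.4,interpolation=cv2.INTER_CUBIC)
o=np.zeros((440,360+b.shape[1],3),np.uint8);o[:440,:360]=a;o[:b.shape[0],360:]=b;cv2.imwrite("pics/r.png",o)
print(go([.456,-.002,.045],quat(-1,0)).round(4).tolist())
```

```text
13.1667 [ 0.4583 -0.0028  0.1997] [-0.055  0.033  2.223 -0.004  0.893 -1.6  ]
nut1_c 0.65 [192.5, 269.6, 8.6, 5.3]
nut1_c 0.26 [151.7, 248.1, 45.1, 23.8]
scoop 0.62 [315.4, 234.5, 37.5, 36.3]
[0.0015, -0.0002, 0.1557, -0.0029, -0.0057, -0.001]
```

View pics/r.png

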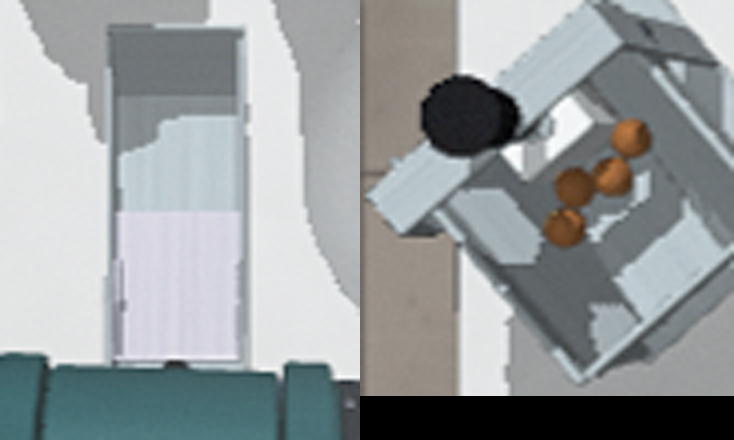

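All four nuts are in the hopper at the plunger ((632,138), (612,176), (575,188), (565,228)), and the empty scoop is over the tray. Now I lower it.

Emit:
servo_tool(
  moves=[
    [[0.001,0,0.02,-0.003,-0.006,0,0.005],[0.001,0,0.045,-0.003,-0.006,0,0.005],[0.001,0,0.07,-0.003,-0.006,0,0.005],[0.001,0,0.095,-0.003,-0.006,0,0.005],[0.001,0,0.115,-0.003,-0.006,0,0.005],[0.001,0,0.13,-0.003,-0.006,0,0.005],[0.001,0,0.14,-0.003,-0.006,0,0.005],[0.001,0,0.147,-0.003,-0.006,0,0.005]],
  ],
)

```text
time: 13.98
tool_pos: [0.4565, -0.0004, 0.0533]
ee_rot: [0.008, 1.0, 0.0, 0.001]
contact_force: [0.1, 0.4, -0.4]
width: 0.014
finger_force: 50.0
```

Emit:
servo_tool(
  moves=[
    [[0,0,0.003,0,0,0,0.005],[0,0,0.006,0,0,0,0.005],[0,0,0.009,0,0,0,0.005],[0,0,0.012,0,0,0,0.005],[0,0,0.012,0,0,0,0.005],[0,0,0.012,0,0,0,0.005],[0,0,0.012,0,0,0,0.005],[0,0,0.012,0,0,0,0.005]],
  ],
)

```text
time: 14.65
tool_pos: [0.4567, -0.0011, 0.0422]
ee_rot: [0.009, 1.0, 0.0, 0.002]
contact_force: [0.7, -0.2, -0.5]
width: 0.0136
finger_force: 50.0
```

Run:
```python
from h import *
np.set_printoptions(precision=4,suppress=True)
s=manip.get_state();print(s["time"],s["tool_pos"],s["ee_rot"],s["contact_force"],s["wrist_torque"])
```

```text
14.65 [ 0.4567 -0.0011  0.0422] [0.0086 1.     0.0002 0.0015] [ 0.7455 -0.1692 -0.543 ] [0.0265 0.009  0.0179]
```

Emit:
servo_tool(
  moves=[
    [[0,0,0.002,0,0,0,0.005],[0,0,0.002,0,0,0,0.005],[0,0,0.002,0,0,0,0.02],[0,0,0.001,0,0,0,0.04],[0,0,0.001,0,0,0,0.05],[0,0,0.001,0,0,0,0.05],[0,0,-0.01,0,0,0,0.05],[0,0,-0.03,0,0,0,0.05]],
  ],
)

```text
time: 15.32
tool_pos: [0.4552, -0.001, 0.0714]
ee_rot: [0.009, 1.0, 0.0, -0.0]
contact_force: [-0.5, 0.0, -0.5]
width: 0.0491
finger_force: 0.0
```

Emit:
servo_tool(
  moves=[
    [[0,0,-0.03,0,0,0,0.05],[0,0,-0.06,0,0,0,0.05],[0,0,-0.1,0,0,0,0.05],[0,0,-0.14,0,0,0,0.05],[0,0,-0.18,0,0,0,0.05],[0,0,-0.21,0,0,0,0.06],[0,0,-0.24,0,0,0,0.06],[0,0,-0.255,0,0,0,0.06]],
  ],
)

```text
time: 15.98
tool_pos: [0.4563, -0.0012, 0.3316]
ee_rot: [0.009, 1.0, 0.0, 0.004]
contact_force: [0.7, 0.3, 1.4]
width: 0.0602
finger_force: 0.0
```

Run:
```python
from h import *
np.set_printoptions(precision=4,suppress=True)
s=manip.get_state();print(s["time"],s["tool_pos"],s["joint_positions"])
C=cam("wrist");im=manip.get_image("wrist");cv2.imwrite("pics/w9.png",im[::-1,::-1,::-1])
for q in ("scoop","tray"):
  for r in manip.regions_of(q,"wrist")[:2]:
    print(q,round(r["p"],2),r["rect"])
    if q=="scoop":
      l,t,w,h=r["rect"];print(back(C,[(l,t),(l+w,t+h)],.03))
manip.get_image("top");C=cam("top")
for q in ("knob","plunger","hopper","scoop","nut1_c"):
  for r in manip.regions_of(q,"top")[:4]:print(q,round(r["p"],2),r["rect"])
print(back(C,[(160.5,256)],.2345))
for yaw in (40.1,-49.9,130.1): print(yaw,go([.537,.3135,.30],quat(yaw)).round(3).tolist())
```

```text
15.9833 [ 0.4563 -0.0012  0.3316] [-0.054  -0.1547  2.1304  0.0006  1.1586 -1.608 ]
scoop 0.96 [294.0, 173.5, 42.0, 103.4]
[[ 0.4166 -0.0306  0.03  ]
 [ 0.5687  0.0262  0.03  ]]
tray 0.61 [290.5, 219.4, 58.1, 134.5]
tray 0.5 [547.4, 249.4, 91.4, 67.7]
knob 0.82 [151.8, 246.1, 45.1, 25.5]
knob 0.66 [144.2, 225.7, 101.9, 93.4]
knob 0.5 [317.6, 239.5, 32.4, 38.9]
plunger 0.57 [152.1, 248.6, 48.0, 22.7]
plunger 0.4 [318.8, 184.1, 31.8, 93.8]
hopper 0.56 [139.0, 223.9, 112.2, 90.7]
scoop 0.8 [318.3, 239.3, 32.4, 36.4]
nut1_c 0.73 [321.4, 237.0, 28.1, 37.1]
nut1_c 0.69 [152.6, 246.5, 47.8, 26.8]
[[0.5381 0.3182 0.2345]]
40.1 [-0.076, 0.316, 0.026, 0.0, 0.001, -0.717]
-49.9 [-0.076, 0.316, 0.026, 0.001, 0.0, 0.854]
130.1 [-0.076, 0.316, 0.026, -0.001, 0.001, -2.288]
```

Run:
```python
from h import *
np.set_printoptions(precision=3,suppress=True)
C=cam("top")
for z in (.1,.2,.28): print(z,back(C,[(180/2.66+130,200/2.66+140),(327/2.66+130,30/2.66+140)],z))
im=manip.get_image("side"); C=cam("side")
print(proj(C,[[.537,.3135,.2345],[.66,.3,.25],[.66,.3,.3]]))
print(go([.537,.3135,.31],quat(10)).round(3).tolist())
```

```text
0.1 [[0.628 0.285 0.1  ]
 [0.763 0.165 0.1  ]]
0.2 [[0.617 0.257 0.2  ]
 [0.74  0.148 0.2  ]]
0.28 [[0.608 0.235 0.28 ]
 [0.721 0.135 0.28 ]]
[[257.016 178.938]
 [297.133 168.44 ]
 [296.879 151.911]]
[-0.076, 0.316, 0.016, 0.0, 0.001, -0.192]
```

Emit:
servo_tool(
  moves=[
    [[-0.005,0.02,0.001,0,0,0.01,0.07],[-0.014,0.058,0.003,0,0,0.03,0.07],[-0.023,0.096,0.005,0,0,0.05,0.07],[-0.032,0.134,0.007,0,0,0.07,0.07],[-0.041,0.172,0.009,0,0,0.09,0.07],[-0.05,0.21,0.011,0,0,0.11,0.07],[-0.06,0.248,0.013,0,0,0.13,0.07],[-0.068,0.28,0.015,0,0,0.15,0.07]],
  ],
)

```text
time: 17.15
tool_pos: [0.5288, 0.2802, 0.3115]
ee_rot: [0.084, 0.996, 0.0, 0.001]
contact_force: [0.9, -0.1, 0.4]
width: 0.0703
finger_force: 0.0
```

Run:
```python
from h import *
print(go([.537,.3135,.275],quat(-10)).round(4).tolist())
```

```text
[-0.0025, 0.0342, 0.0365, 0.0005, 0.0019, 0.0071]
```

Emit:
servo_tool(
  moves=[
    [[-0.001,0.015,0,0,0,0.007,0.07],[-0.003,0.036,0.0,0,0,0.007,0.07],[-0.003,0.036,0.02,0,0,0.007,0.07],[-0.003,0.036,0.042,0,0,0.007,0.07],[-0.003,0.036,0.062,0,0,0.007,0.07],[-0.003,0.036,0.08,0,0,0.007,0.07],[-0.003,0.036,0.094,0,0,0.007,0.07],[-0.003,0.036,0.1,0,0,0.007,0.07]],
  ],
)

```text
time: 17.82
tool_pos: [0.537, 0.3122, 0.2098]
ee_rot: [0.087, 0.996, -0.001, 0.0]
contact_force: [-0.7, -0.1, -1.4]
width: 0.0698
finger_force: 0.0
```

Emit:
servo_tool(
  grip_force=10,
  moves=[
    [[0,0,0.0,0,0,0,0.06],[0,0,0,0,0,0,0.05],[0,0,0,0,0,0,0.04],[0,0,0,0,0,0,0.035],[0,0,0,0,0,0,0.025],[0,0,0,0,0,0,0.02],[0,0,0,0,0,0,0.02],[0,0,0,0,0,0,0.02]],
  ],
)

```text
time: 18.48
tool_pos: [0.5387, 0.3149, 0.2135]
ee_rot: [0.087, 0.996, 0.003, 0.003]
contact_force: [2.6, 20.0, -5.2]
width: 0.036
finger_force: 10.0
```

Emit:
servo_tool(
  moves=[
    [[0,0,0.0,0,0,0,0.05],[0,0,0,0,0,0,0.07],[0,0,0,0,0,0,0.07],[0,0,0,0,0,0,0.07],[0,0,0,0,0,0,0.07],[0,0,0,0,0,0,0.07],[0,0,0,0,0,0,0.07],[0,0,0,0,0,0,0.07]],
  ],
)

```text
time: 19.15
tool_pos: [0.5379, 0.3125, 0.2123]
ee_rot: [0.087, 0.996, 0.0, 0.001]
contact_force: [-0.2, 0.2, 0.1]
width: 0.0701
finger_force: 0.0
```

Run:
```python
from h import *
np.set_printoptions(precision=4,suppress=True)
s=manip.get_state();print(s["time"],s["tool_pos"],s["ee_rot"],s["contact_force"])
print(go([.5385,.318,.207],quat(-10)).round(4).tolist())
im=manip.get_image("top");C=cam("top")
for q in ("knob",):
  for r in manip.regions_of(q,"top")[:2]:print(q,round(r["p"],2),r["rect"])
im=manip.get_image("side");C=cam("side")
m=(im.max(2)<45).astype(np.uint8)
for v in range(168,205,2): print(v,np.flatnonzero(m[v,235:285])+235)
```

```text
19.15 [0.5379 0.3125 0.2123] [0.087  0.9962 0.0003 0.0012] [-0.226   0.192   0.1274]
[0.0003, 0.0055, 0.0053, 0.0007, 0.0024, 0.0002]
168 [245 246 247 248 278 279 280 281 282 283 284]
170 [248 249 278 279 280 281 282 283 284]
172 [249 277 278 279 281 282]
174 [249 268 269 270 271]
176 [248 249 250 251 252 253 254]
178 [248 249 250 251 252 253 254]
180 [248 250 251 252 253 254]
182 [249 250 251 252 253 254]
184 [250 251 252 253 254]
186 [250 251 252 253 254 255]
188 [250 253 254 255]
190 [253 254 255]
192 [253 254 255]
194 []
196 [256]
198 [254 255 256 259 260 261 264]
200 [254 255 260 261 275]
202 []
204 []
```

Emit:
servo_tool(
  grip_force=10,
  moves=[
    [[0,0.003,0.002,0,0.002,0,0.07],[0,0.0055,0.005,0,0.002,0,0.07],[0,0.0055,0.005,0,0.002,0,0.06],[0,0.0055,0.005,0,0.002,0,0.045],[0,0.0055,0.005,0,0.002,0,0.03],[0,0.0055,0.005,0,0.002,0,0.02],[0,0.0055,0.005,0,0.002,0,0.02],[0,0.0055,0.005,0,0.002,0,0.02]],
  ],
)

```text
time: 19.97
tool_pos: [0.5385, 0.3168, 0.2072]
ee_rot: [0.087, 0.996, -0.001, -0.0]
contact_force: [-2.2, -17.9, 7.2]
width: 0.0354
finger_force: 10.0
```

Emit:
servo_tool(
  grip_force=15,
  moves=[
    [[0,-0.001,0,0,0,0,0.02],[0,-0.002,0,0,0,0,0.02],[0,-0.0025,0,0,0,0,0.02],[0,-0.0025,0,0,0,0,0.02],[0,-0.0025,0,0,0,0,0.02],[0,-0.0025,0,0,0,0,0.02],[0,-0.0025,0,0,0,0,0.02],[0,-0.0025,0,0,0,0,0.02]],
  ],
)

```text
time: 20.63
tool_pos: [0.5384, 0.3159, 0.2073]
ee_rot: [0.087, 0.996, 0.001, 0.0]
contact_force: [1.5, 4.8, -3.2]
width: 0.035
finger_force: 15.0
```

Emit:
servo_tool(
  grip_force=55,
  moves=[
    [[0,0,0,0,0,0,0.02],[0,0,0,0,0,0,0.02],[0,0,0,0,0,0,0.02],[0,0,-0.003,0,0,0,0.02],[0,0,-0.006,0,0,0,0.02],[0,0,-0.009,0,0,0,0.02],[0,0,-0.012,0,0,0,0.02],[0,0,-0.012,0,0,0,0.02]],
  ],
)

```text
time: 21.3
tool_pos: [0.5384, 0.3159, 0.2193]
ee_rot: [0.087, 0.996, 0.001, 0.0]
contact_force: [3.3, 6.9, -8.0]
width: 0.0336
finger_force: 55.0
```

Run:
```python
from h import *
np.set_printoptions(precision=4,suppress=True)
s=manip.get_state();print(s["time"],s["tool_pos"],s["ee_rot"],s["contact_force"],s["wrist_torque"])
im=manip.get_image("side")
cv2.imwrite("pics/s10.png",im[:,:,::-1])
a=cv2.imread("pics/side0.png")[:,:,::-1]
# white plug vertical extent before/after
for n,i in (("0",a),("now",im)):
    m=(i.min(2)>200)[195:240,240:275]; print(n,[int(x) for x in m.sum(1)])
    h=cv2.cvtColor(np.ascontiguousarray(i),cv2.COLOR_RGB2HSV);b=cv2.inRange(h,(5,110,50),(20,255,255))[200:270,225:285];print(n,np.argwhere(b).__len__(), np.argwhere(b).mean(0)+[200,225] if b.any() else '')
```

```text
21.3 [0.5384 0.3159 0.2193] [0.0869 0.9962 0.0006 0.0004] [ 3.3244  6.9189 -7.9688] [ 0.9772 -0.46    0.0442]
0 [15, 11, 3, 0, 0, 0, 0, 0, 0, 2, 1, 1, 0, 0, 3, 9, 8, 6, 11, 11, 4, 2, 1, 2, 2, 3, 3, 1, 2, 3, 2, 0, 0, 0, 0, 0, 0, 0, 0, 1, 0, 0, 0, 0, 0]
0 0 
now [17, 11, 3, 0, 0, 0, 0, 0, 0, 2, 2, 7, 9, 6, 8, 8, 1, 0, 2, 2, 3, 2, 1, 2, 3, 3, 1, 1, 2, 1, 1, 0, 0, 0, 0, 0, 0, 0, 0, 1, 0, 0, 0, 0, 0]
now 30 [224.1    250.8333]
```

Emit:
servo_tool(
  grip_force=60,
  moves=[
    [[0,0,-0.003,0,0,0,0.02],[0,0,-0.006,0,0,0,0.02],[0,0,-0.01,0,0,0,0.02],[0,0,-0.014,0,0,0,0.02],[0,0,-0.018,0,0,0,0.02],[0,0,-0.021,0,0,0,0.02],[0,0,-0.023,0,0,0,0.02],[0,0,-0.023,0,0,0,0.02]],
  ],
)

```text
time: 22.02
tool_pos: [0.5383, 0.3158, 0.2414]
ee_rot: [0.087, 0.996, 0.001, 0.0]
contact_force: [5.9, 8.4, -13.3]
width: 0.0337
finger_force: 60.0
```

```bash
cat > chk.py <<'E'
from h import *
np.set_printoptions(precision=4,suppress=True)
s=manip.get_state();print(s["time"],s["tool_pos"],s["contact_force"],s["wrist_torque"],s["width"])
a=cv2.imread("pics/side0.png")[:,:,::-1];t=cv2.imread("pics/top0.png")[:,:,::-1]
for n,i,(r0,r1,c0,c1) in (("side",manip.get_image("side"),(200,270,225,285)),("top",manip.get_image("top"),(220,325,135,255))):
    h=cv2.cvtColor(np.ascontiguousarray(i),cv2.COLOR_RGB2HSV);b=cv2.inRange(h,(5,110,50),(20,255,255))[r0:r1,c0:c1]
    k,l,st,c=cv2.connectedComponentsWithStats(b);print(n,[(st[j,4],(c[j]+[c0,r0]).round(0)) for j in range(1,k)])
    for q in ("nut1_c","bowl"):
        for r in manip.regions_of(q,n)[:4]:print(n,q,round(r["p"],2),r["rect"])
    if n=="side": m=(i.min(2)>200)[195:240,240:275]; print([int(x) for x in m.sum(1)])
E
python3 chk.py
```

```text
22.0167 [0.5383 0.3158 0.2414] [  5.9349   8.4379 -13.2833] [ 1.1432 -0.7871  0.0142] 0.03371338975367469
side [(np.int32(15), array([253., 237.])), (np.int32(32), array([258., 241.]))]
side bowl 0.8 [243.8, 230.6, 33.8, 26.4]
[19, 11, 3, 0, 3, 6, 4, 4, 1, 4, 3, 2, 1, 0, 0, 0, 0, 0, 1, 2, 2, 2, 1, 4, 4, 2, 1, 1, 1, 3, 2, 0, 0, 0, 0, 0, 0, 0, 0, 1, 0, 0, 0, 0, 0]
top [(np.int32(1), array([173., 238.])), (np.int32(2), array([170., 242.])), (np.int32(27), array([196., 258.])), (np.int32(1), array([166., 274.])), (np.int32(2), array([165., 278.]))]
top nut1_c 0.75 [396.7, 290.6, 19.1, 21.4]
top bowl 0.23 [318.4, 184.1, 34.3, 98.5]
```

Emit:
servo_tool(
  moves=[
    [[0,0,-0.001,0,0,0,0.02],[0,0,-0.002,0,0,0,0.02],[0,0,-0.003,0,0,0,0.02],[0,0,-0.003,0,0,0,0.02],[0,0,-0.003,0,0,0,0.02],[0,0,-0.003,0,0,0,0.02],[0,0,-0.003,0,0,0,0.02],[0,0,-0.003,0,0,0,0.02]],
  ],
)

```text
time: 22.98
tool_pos: [0.5378, 0.3156, 0.2418]
ee_rot: [0.087, 0.996, 0.0, -0.0]
contact_force: [16.3, 14.7, -40.1]
width: 0.0335
finger_force: 60.0
```

```bash
python3 chk.py
```

```text
22.9833 [0.5378 0.3156 0.2418] [ 16.2602  14.6967 -40.0758] [ 2.2461 -2.6844  0.0069] 0.033544909903454004
side [(np.int32(11), array([259., 242.]))]
side bowl 0.6 [243.1, 229.3, 35.3, 27.1]
[19, 11, 3, 0, 3, 6, 4, 3, 1, 4, 2, 2, 1, 0, 0, 0, 0, 0, 1, 2, 3, 2, 1, 4, 4, 2, 1, 1, 1, 3, 2, 0, 0, 0, 0, 0, 0, 0, 0, 1, 0, 0, 0, 0, 0]
top [(np.int32(1), array([170., 242.])), (np.int32(18), array([196., 258.])), (np.int32(1), array([166., 275.])), (np.int32(1), array([166., 277.])), (np.int32(1), array([166., 279.]))]
top bowl 0.39 [397.0, 292.1, 18.3, 22.9]
```

Emit:
servo_tool(
  moves=[
    [[0,0,0.001,0,0,0,0.02],[0,0,0.002,0,0,0,0.02],[0,0,0.002,0,0,0,0.02],[0,0,0.002,0,0,0,0.02],[0,0,0.002,0,0,0,0.02],[0,0,0.002,0,0,0,0.02],[0,0,0.002,0,0,0,0.02],[0,0,0.002,0,0,0,0.02]],
  ],
)

```text
time: 23.95
tool_pos: [0.5381, 0.3157, 0.2415]
ee_rot: [0.087, 0.996, 0.0, 0.0]
contact_force: [8.8, 10.4, -22.1]
width: 0.0337
finger_force: 60.0
```

```bash
python3 chk.py
python3 - <<'E'
from h import *
np.set_printoptions(precision=3,suppress=True)
C=cam("top")
for z in (.02,.05,.1,.12): 
    d=back(C,[(196,258)],z)[0,:2]-[.514,.294]; c,s=np.cos(.7),np.sin(.7); print(z,"hopper xy",c*d[0]+s*d[1],-s*d[0]+c*d[1])
im=manip.get_image("top")
cv2.imwrite("pics/f_top.png",im[:,:,::-1])
for f in ("pics/top0.png","pics/r_top.png","pics/f_top.png"):
    i=cv2.imread(f);h=cv2.cvtColor(i,cv2.COLOR_BGR2HSV);b=cv2.inRange(h,(5,110,50),(20,255,255))[240:300,160:215]
    k,l,st,c=cv2.connectedComponentsWithStats(b);print(f,[(st[j].tolist(),(c[j]+[160,240]).round(0)) for j in range(1,k)])
E
```

```text
23.95 [0.5381 0.3157 0.2415] [  8.8163  10.4444 -22.0717] [ 1.5179 -1.397   0.0721] 0.03373313356521453
side [(np.int32(11), array([259., 242.]))]
side bowl 0.92 [243.9, 229.6, 32.5, 26.6]
[19, 11, 3, 0, 3, 5, 4, 3, 1, 4, 3, 2, 1, 0, 0, 0, 0, 0, 1, 2, 3, 2, 1, 4, 4, 2, 1, 1, 1, 3, 2, 0, 0, 0, 0, 0, 0, 0, 0, 1, 0, 0, 0, 0, 0]
top [(np.int32(3), array([171., 239.])), (np.int32(1), array([170., 242.])), (np.int32(17), array([196., 258.])), (np.int32(2), array([166., 274.])), (np.int32(2), array([166., 277.]))]
0.02 hopper xy 0.030415041528217786 -0.0027159110998826504
0.05 hopper xy 0.02436106109423469 -0.008598678406443124
0.1 hopper xy 0.014271093704262949 -0.01840329058404375
0.12 hopper xy 0.010235106748274322 -0.022325135455084057
pics/top0.png []
pics/r_top.png [([22, 17, 24, 29, 229], array([193., 271.]))]
pics/f_top.png [([34, 14, 6, 9, 18], array([196., 258.])), ([6, 34, 1, 2, 2], array([166., 274.])), ([6, 37, 1, 1, 1], array([166., 277.]))]
```

Run:
```python
from h import *
np.set_printoptions(precision=3,suppress=True)
C=cam("wrist");i=manip.get_image("wrist");h=cv2.cvtColor(np.ascontiguousarray(i),cv2.COLOR_RGB2HSV);b=cv2.inRange(h,(5,110,50),(20,255,255))
k,l,st,c=cv2.connectedComponentsWithStats(b)
c0,s0=np.cos(.7),np.sin(.7)
hp=lambda z,uv:(lambda d:np.array([c0*d[0]+s0*d[1],-s0*d[0]+c0*d[1]]))(back(C,[uv],z)[0,:2]-[.514,.294])
for j in range(1,k):
    if st[j,4]>15: print(st[j],c[j],"z.03",hp(.03,c[j]),"z.1",hp(.1,c[j]))
for q in ("nut1_c","hopper","bowl"):
  for r in manip.regions_of(q,"wrist")[:4]:print(q,round(r["p"],2),r["rect"])
w=lambda x,y,z:[.514+c0*x-s0*y,.294+s0*x+c0*y,z]
for P in ((30,0,85),(-75,50,140),(-75,-50,140),(0,30,100),(0,-30,100),(30,0,20)): p=proj(C,[w(*(np.array(P)/1e3))])[0]; print(P,p,i[int(p[1])%480,int(p[0])%640])
manip.get_image("top")
for q in ("scoop",):
  for r in manip.regions_of(q,"top")[:2]:print(q,round(r["p"],2),r["rect"])
```

```text
[308 198  17  12 104] [316.606 202.769] z.03 [0.022 0.014] z.1 [0.014 0.023]
[296 206  12  14  64] [302.109 212.969] z.03 [ 0.017 -0.005] z.1 [0.01  0.008]
nut1_c 0.42 [299.0, 205.2, 6.3, 13.2]
hopper 0.67 [160.1, 87.9, 241.0, 276.9]
bowl 0.52 [284.7, 204.3, 49.7, 27.9]
(30, 0, 85) [313.506 228.896] [179 183 182]
(-75, 50, 140) [245.331 105.308] [129 138 139]
(-75, -50, 140) [169.451 210.243] [188 202 203]
(0, 30, 100) [309.036 186.969] [104 111 113]
(0, -30, 100) [267.89  236.793] [125 133 134]
(30, 0, 20) [313.937 215.126] [124 127 127]
scoop 0.78 [322.3, 238.4, 29.5, 75.2]
```

```bash
python3 -c "
from station import manip
print(manip.hand_in())"
```

```text
the job is handed in; nothing more can be done
None
```

The job is handed in: all four nuts were scooped and poured into the shut hopper, the scoop was laid back in the tray, and the plunger is held fully up, with nuts in the bowl and none left visible in the hopper.

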